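# Stand the acrylic plate in the spring-jaw stand

## Task

Take the orange acrylic plate off the leaning rack, feel for the blue jaw of the grey stand with it (the slot sits elsewhere along its bed each time), push the jaw back and stand the plate upright in the slot. It must rest on the slot floor between jaw and aluminium wall, the edge now on the rack downwards, centred sideways on the jaw, and be left clamped there. Do not force it, acrylic cracks, and leave the plywood plate, glue bottle and tape measure where they are.

Things in the scene. Friction and masses are not known exactly. Their poses are not given: they have to be found in the camera images.
- plate: Loose orange acrylic plate, white etched bars, 8 x 60 x 110 mm, about 70 g. Origin: centre of its lower end face (on the rack). z runs up the plate, x is normal to its faces (at x = -4, +4 mm), y along its width. It starts leaning 0.60 rad from vertical, its top tipped to the rack's -x. The back supports only the lower 58 mm; the upper 52 mm are free on both faces. It lifts off along its +z.
- ply_plate: Plywood plate with dark bars, same size and same axes as the orange one, leaning beside it in the rack (34 mm or so between their edges). Bystander; which of the two stands on which side varies.
- rack: Fixed plywood lean rack, foot 110 x 200 mm, 83 mm tall. Origin: centre of the foot's underside. Its x points to its open side, its y along the row. The plates stand with their origins at x = 20 mm, z = 35 mm on a sloped ledge, against a sloped back whose upper edge lies 58 mm up the plates.
- stand: Fixed grey stand, bed 150 (x) x 90 (y) x 18 mm, x from -100 to +50 mm, z up. On it a clamped steel head (does not move in use) with the aluminium wall (10 mm thick in x, 70 mm wide, top 18 mm above the slot floor) and, on its -x side, the tall blue jaw, then a grey spring block (40 mm high, 46 to 56 mm behind the wall's inner face). Origin: on the table below point slot.
- slot (a point): Point at slot-floor height (24 mm above the table), mid-width of wall and jaw, at the middle of the head's range. Axes as the stand. The wall's inner face (slot side) stands at x = -25 to +25 mm from here, a different and unreported place each time: find it by touch or sight. A plate that stands home has its origin 4 mm to the -x side of that face, at y = 0, z = 0.
- jaw (a joint): Travel of the blue jaw from its rest towards the stand's -x, m. The jaw is 60 mm wide, 14 mm thick, its top 49.5 mm above the slot floor, 31.5 mm above the wall's top. At 0 its face is 3 mm from the wall (too narrow for the plate), at the hard stop, 0.009, 12 mm. A spring returns it: about 2 N to start it, 3.4 N at the stop. With the plate clamped it reads about 0.005.
- glue: White glue bottle, 30 mm across, 100 mm tall, standing; bystander. Origin: centre of its underside.
- tape: Black tape measure with a red key, 60 x 32 x 55 mm; bystander. Origin: centre of its underside.

How it is judged:
On the way, in this order (a step that is already met when the one before it is completed fails the run):
1. the plate is lifted clear of the rack (distance between plate and rack above 0.15 m and height (world z) of plate above 0.05 m), for 0.1 s.
2. the plate, held nearly upright above the wall, has pushed the jaw back (value of joint jaw above 0.004 m and z of plate in the frame of slot above 0.01 m and angle between plate's own z axis and vertical below 0.5 rad), for 0.05 s.
At the end, for the whole second after the job is handed in: The orange plate stands released and still in the slot: lower edge within 3 mm of the floor height, within 8 mm of centred, tilt under 0.07 rad, faces within 0.08 rad of the wall, between jaw and wall and clamped (jaw travel 3.5 to 6.5 mm, force over 1 N) (z of plate in the frame of slot between -0.003 and 0.003 m and x of plate in the frame of slot between -0.033 and 0.025 m and y of plate in the frame of slot between -0.008 and 0.008 m and angle between plate's own z axis and vertical below 0.07 rad and angle between the x axis of plate and the x axis of stand, either way round below 0.08 rad and value of joint jaw between 0.0035 and 0.0065 m and contact force between plate and stand above 1 N and linear speed of plate below 0.01 m/s and angular speed of plate below 0.1 rad/s); the robot touches nothing.
It fails at once if the plate is forced: over 40 N between plate and stand (contact force between plate and stand above 40 N).
It fails at once if a bystander is moved more than 20 mm (distance of any of ply_plate, glue, tape from where it was at the start of the episode above 0.02 m).
It also fails if it takes over 51 s, if anything falls off the work surface, if the arm or the gripper's body presses on something with over 40 N, if the wrist force passes 120 N, or if a joint passes its speed limit or range.

## Robot

A 6-joint arm with a two-finger parallel gripper is mounted at the origin on the work surface. World frame = base frame: x ahead of the robot, y to its left, z up, the work surface at z = 0. Lengths are in m, angles in rad, forces in N, time in s.
With the tool pointing down it reaches from about 0.35 to 0.775 m from the base axis. Payload 7.3 kg.
Tool frame: the origin (TCP) lies at the very end of the fingers, on their centre line; the grasp point (between the pads) lies 19 mm behind it; z points along the fingers, y is the line along which they close (so a half turn about z gives the same grasp; the last joint's range is limited). The gripper opens to 92 mm and grips with 3 to 60 N. Pads are 19 mm wide; open, the fingers measure 130 mm over their backs; the gripper's body (75 mm by 190 mm) begins 47 mm behind the grasp point.
Start: joints at [1.194, 0.342, 1.524, -0, 1.275, -0.146], TCP at [0.12, 0.511, 0.227] pointing down, gripper open.
Joint ranges: [-2.53, 2.53], [-0.77, 2.02], [0.04, 2.7], [-1, 4.14], [0.28, 2.66], [-3.11, 3.11]. Speed limits (rad/s): [2.57, 2.57, 3.14, 3.14, 3.14, 3.14].

## Interface

Orientations are given as [roll, pitch, yaw] about the fixed x, y, z axes, in that order (R = Rz(yaw) Ry(pitch) Rx(roll)).
In Python, from cell import telemetry, eyes, job gives the robot as it stands.
- The arm moves only by the tool apply_moves, never from a script. Its arguments are lists of equal length, an entry for each row: "delta_pos": the shift along the world's x, y, z each as a share of 0.4 m, from -1 to 1, a list of three; "dr": the turn, a rotation vector about the world's x, y, z each as a share of 0.5 rad, from -1 to 1, a list of three; "jaw": the opening, from 0 (shut) to 1 (fully open). A call has 1 to 8 rows; each row is the pose to reach, as a shift and turn from the pose commanded when the call began; what a row does not reach only later rows make up. A row lasts 1/12 s, in which the tool goes at most 41.7 mm and 7.16 degrees, less where a joint would pass 70% of its speed; a pose out of reach is approached as far as the arm can. A call with a number of a shift or a turn outside -1 to 1 is refused whole. A call with a gripper value outside its range is refused whole. The fingers move at their own pace and stop on an object; "force" is the grip in N (left out, the last holds). Time passes only in rows, so rows that repeat a pose let the fingers close. It gives the time, the measured TCP pose, the force, the opening and the grip force at its end, in the units of the state.
- telemetry.observe(): the state, without advancing time (a new reading comes with each control period).
- eyes.read_camera(name): name is "scene" or "top" or "wrist"; returns the picture (480x640x3 uint8, red, green, blue); there is no depth.
- eyes.camera_model(name): a dict with "vertical_fov" (degrees; the focal length in pixels is half the picture's height over the tangent of half this angle, whatever the lens; pixels are square), "cx", "cy" (the principal point, pixels), "k1" (the pictures are not rectified: a ray, as slopes to the right and down, at radius r is drawn at 1 + k1 r^2 times it, then the intrinsics apply), "rvec" (rotation vector, rad) and "tvec" (3), from world to camera coordinates, as OpenCV has them; the wrist camera has in their place "hand_eye" (4x4, takes a point from camera to tool coordinates, whose origin is the TCP and whose axes are the flange's). Camera axes: x right, y down, z forward; pixel columns grow to the right and rows downward; lengths in m; the calibration is good to about 2 mm. A picture is of the moment at which its call begins: read the wrist's pose just before it. camera_model takes no time and is no camera call.
- job.hand_in(): hands the job in; it is judged then, once.
The state is a dict: "time": time; "qpos": joint angles; "qvel": joint speeds; "joint_efforts": joint torques, N m; "tool_pos": TCP position; "tool_rot": TCP orientation; "contact_force": force on the tool from outside, world axes, zero at the start; "torque": the same for the moment, N m; "opening": finger opening in m; "grip_force": force on a finger pad.
Only numpy, scipy, OpenCV 4.12 (cv2) and the standard library are available. Lean on these libraries where they do the work, as an engineer would, in place of code of your own. Each camera call takes 0.05 s, during which the arm holds its last target. There are 200 camera calls.

## Working session

There is one attempt and no reset: what is moved stays moved. The work goes in short steps, Python scripts to look and compute and a tool call to move; the robot and the scene stay as the last step left them, time stands still between calls to the robot, and variables do not carry over. Pictures are saved under pics/ and viewed, at most 10 in all, crops included, and the job is handed in when it is done.

Besides the shell and the picture viewer there is one more tool, called by a JSON object that holds its "method" and its "body", one argument or row to a line. apply_moves: Moves the arm, as the interface text tells. Its arguments: {"type":"object","properties":{"delta_pos":{"type":"array"},"dr":{"type":"array"},"jaw":{"type":"array"},"force":{"type":"number"}},"required":["delta_pos","dr","jaw"]}

```bash
ls; mkdir -p pics; python3 - <<'E'
from cell import telemetry, eyes, job
import cv2,numpy as np
for n in ["scene","top"]:
    im=eyes.read_camera(n); cv2.imwrite(f"pics/{n}0.png",im[:,:,::-1]); print(n,eyes.camera_model(n))
print(eyes.camera_model("wrist")); print(telemetry.observe())
E
```

```text
pics
scene {'vertical_fov': 54.37803662789534, 'cx': 306.5317949021608, 'cy': 239.36926073972452, 'k1': -0.036250926411550824, 'rvec': array([ 1.2449111 ,  2.18233871, -0.99696249]), 'tvec': array([ 0.29586875, -0.27136019,  1.17937149])}
top {'vertical_fov': 54.89704350629365, 'cx': 310.532658019006, 'cy': 239.8134655966421, 'k1': -0.07671521687623055, 'rvec': array([ 2.0657594 , -2.14931368,  0.23235254]), 'tvec': array([0.02916047, 0.58894509, 0.73952589])}
{'vertical_fov': 68.37328998477405, 'cx': 312.24394031505625, 'cy': 246.7490200358924, 'k1': -0.04795546175021525, 'hand_eye': array([[ 1.09326280e-03, -9.59101061e-01, -2.83061761e-01,
         7.58411578e-02],
       [ 9.99999248e-01,  8.91377776e-04,  8.42009212e-04,
         1.27906667e-03],
       [-5.55256966e-04, -2.83062469e-01,  9.59101314e-01,
        -1.59012534e-01],
       [ 0.00000000e+00,  0.00000000e+00,  0.00000000e+00,
         1.00000000e+00]])}
{'time': 0.1, 'qpos': array([ 1.19400241e+00,  3.42650311e-01,  1.52488276e+00, -3.57320911e-05,
        1.27539549e+00, -1.45967824e-01]), 'qvel': array([ 0.00044914, -0.00090414, -0.00363572,  0.00104693, -0.00049465,
       -0.00085903]), 'joint_efforts': array([ 8.35547453e-04, -4.32009673e+01, -2.44692886e+01,  7.18921423e-02,
        5.26627118e-02, -4.82736334e-05]), 'tool_pos': array([0.11995454, 0.51075755, 0.2261294 ]), 'tool_rot': array([-3.14026598e+00, -1.60501243e-04,  2.91077688e+00]), 'contact_force': array([0.43446229, 0.33294901, 0.16917725]), 'torque': array([0.00966741, 0.00958561, 0.01766928]), 'grip_force': 0.0, 'opening': 0.09166461261819583}
```

View pics/scene0.png

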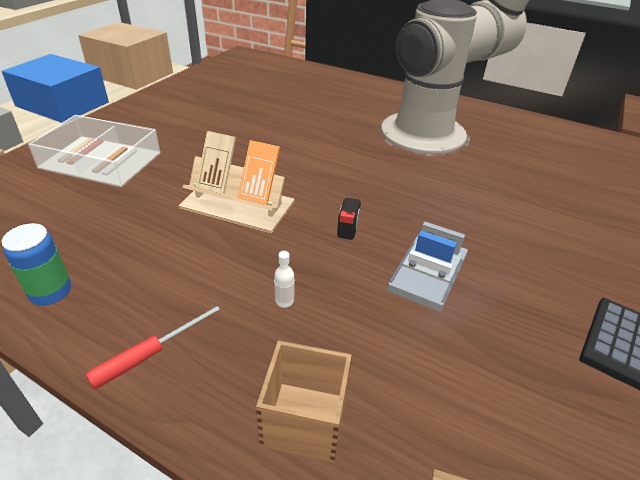

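View pics/top0.png

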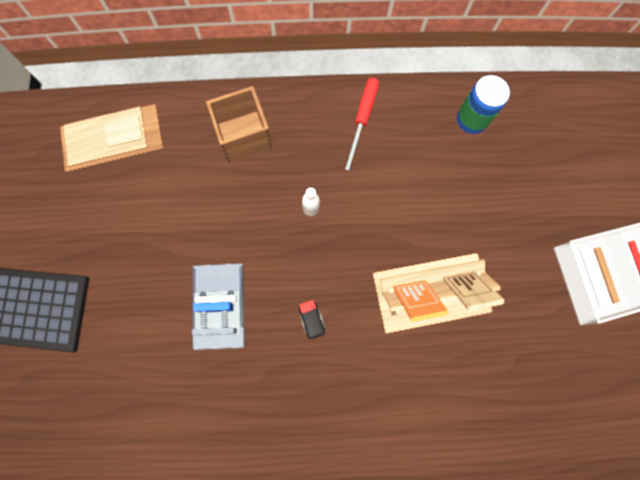

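The scene view shows the orange plate at (258,170) with the ply one to its left, tape at (348,218), glue at (285,282) and stand at (430,268). The top view shows the stand at (218,307), with the white wall at row ~297 and the blue jaw at ~307. The orange plate is at (418,298), the ply plate at (470,288).

```bash
cat > h.py <<'E'
import numpy as np, cv2
from cell import telemetry, eyes
from scipy.spatial.transform import Rotation as Ro
def cam(n,st=None):
    m=eyes.camera_model(n); f=240/np.tan(np.radians(m['vertical_fov']/2))
    if 'rvec' in m:
        R=cv2.Rodrigues(m['rvec'])[0]; t=m['tvec']; Rc=R.T; C=-R.T@t
    else:
        T=m['hand_eye']; Rt=Ro.from_euler('xyz',st['tool_rot']).as_matrix()
        Rc=Rt@T[:3,:3]; C=Rt@T[:3,3]+st['tool_pos']
    return f,m['cx'],m['cy'],m['k1'],Rc,C
def ray(c,uv):
    f,cx,cy,k,Rc,C=c; d=np.array([(uv[0]-cx)/f,(uv[1]-cy)/f]); p=d.copy()
    for _ in range(20): p=d/(1+k*(p@p))
    v=Rc@np.array([*p,1]); return C,v/np.linalg.norm(v)
def onz(c,uv,z):
    C,v=ray(c,uv); return C+v*(z-C[2])/v[2]
def tri(c1,u1,c2,u2):
    a,v=ray(c1,u1); b,w=ray(c2,u2)
    s=np.linalg.lstsq(np.c_[v,-w],b-a,rcond=None)[0]; p,q=a+v*s[0],b+w*s[1]
    return (p+q)/2,np.linalg.norm(p-q)
def proj(c,P):
    f,cx,cy,k,Rc,C=c; q=Rc.T@(np.asarray(P)-C); p=q[:2]/q[2]; p=p*(1+k*(p@p)); return np.array([cx,cy])+f*p
def hsv(im): return cv2.cvtColor(im,cv2.COLOR_RGB2HSV)
def big(m):
    m=cv2.morphologyEx(m,cv2.MORPH_CLOSE,np.ones((5,5),np.uint8))
    return max(cv2.findContours(m,cv2.RETR_EXTERNAL,cv2.CHAIN_APPROX_NONE)[0],key=cv2.contourArea)
E
python3 - <<'E'
from h import *
ims={n:cv2.imread(f'pics/{n}0.png')[:,:,::-1].copy() for n in('scene','top')}
for n,im in ims.items():
    c=cam(n); print(n,'C',c[5].round(3)); H=hsv(im)
    m=cv2.inRange(H,(8,170,180),(18,255,255)); 
    if n=='scene': m[:, :200]=0; m[:,320:]=0; m[250:]=0;m[:120]=0
    else: m[:, :370]=0;m[:,460:]=0;m[:260]=0;m[350:]=0
    k=big(m); print('orange',cv2.contourArea(k),cv2.approxPolyDP(k,4,True)[:,0].tolist())
    m=cv2.inRange(H,(100,150,80),(125,255,255)); r=(slice(220,280),slice(400,480)) if n=='scene' else (slice(260,350),slice(180,260))
    mm=np.zeros_like(m); mm[r]=m[r]; k=big(mm); print('blue',cv2.approxPolyDP(k,2,True)[:,0].tolist())
a=cv2.resize(ims['top'][255:357,180:500],None,fx=2.4,fy=2.4,interpolation=cv2.INTER_CUBIC)
b=cv2.resize(ims['scene'][120:310,175:475],None,fx=2.4,fy=2.4,interpolation=cv2.INTER_CUBIC)[:,:768]
b=np.pad(b,((0,0),(0,768-b.shape[1]),(0,0)))
a=np.vstack([a,b])[:600]
h,w=a.shape[:2]; print(h,w)
cv2.imwrite('pics/crop0.png',a[:,:,::-1]); print(a.shape)
E
```

```text
scene C [1.084 0.274 0.549]
orange 0.0 [[267, 200]]
blue [[421, 231], [416, 250], [449, 261], [455, 243]]
top C [0.417 0.011 0.849]
orange 543.0 [[395, 287], [411, 317], [444, 309], [426, 290], [414, 302], [411, 297], [402, 300]]
blue [[231, 309], [229, 303], [196, 305], [200, 311]]
600 768
(600, 768, 3)
```

View pics/crop0.png

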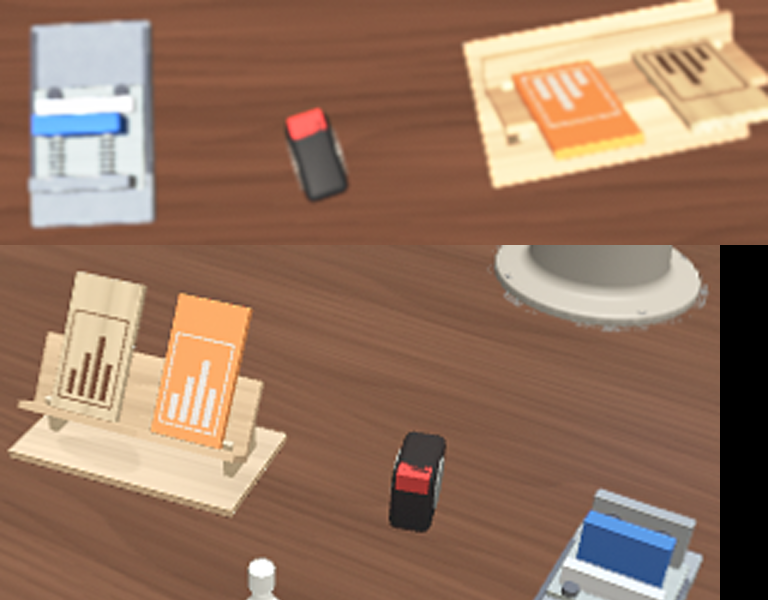

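The crop gives clear corners: the orange plate's front-face corners in both views, the bed corners at (30,27)/(150,21)/(155,222)/(30,227) and the rack's foot. I'll refine these numerically.

```bash
python3 - <<'E'
from h import *
cs,ct=cam('scene'),cam('top')
S=lambda x,y:(x/2.4+175-.3,(y-245)/2.4+120-.3); T=lambda x,y:(x/2.4+180-.3,y/2.4+255-.3)
bed=[onz(ct,T(*p),.018) for p in[(30,27),(150,21),(155,222),(30,227)]]
print('bed',np.round(bed,4).tolist(),[np.linalg.norm(bed[i]-bed[(i+1)%4]).round(4) for i in range(4)])
bs=[onz(cs,p,.018) for p in [(391,285),(440,303)]]; print('bed near edge scene',np.round(bs,4))
for n,p,q in [('botL',(152,430),(513,75)),('botR',(220,447),(585,62)),('topL',(180,293),(0,0)),]:pass
# left in scene vs top: mirrored
prs={'b1':((220,447),(513,75)),'b2':((152,430),(585,62)),'t1':((251,309),(557,153)),'t2':((180,293),(643,137))}
P={k:tri(cs,S(*a),ct,T(*b)) for k,(a,b) in prs.items()}
for k,v in P.items(): print(k,v[0].round(4),v[1].round(4))
p={k:v[0] for k,v in P.items()}
print('w',np.linalg.norm(p['b1']-p['b2']),np.linalg.norm(p['t1']-p['t2']),'h',np.linalg.norm(p['b1']-p['t1']),np.linalg.norm(p['b2']-p['t2']))
rk=[onz(ct,T(*q),.005) for q in[(463,42),(495,187),(715,0)]]
print('rack',np.round(rk,4),np.linalg.norm(rk[0]-rk[1]))
# blue jaw corners: top-of-jaw z 73.5
for q in [(231,309),(200,311),(229,303),(196,305)]: print('jaw top',onz(ct,q,.0735).round(4))
for q in [(421,231),(455,243)]: print('jaw scene',onz(cs,q,.0735).round(4))
print('wall top',[onz(ct,T(*q),.042).round(4).tolist() for q in [(37,98),(133,95),(133,112),(37,115)]])
print('glue',onz(cs,(285,303),0).round(3),'tape',onz(ct,(313,322),.05).round(3))
E
```

```text
bed [[0.5595, 0.2237, 0.018], [0.5606, 0.1318, 0.018], [0.4108, 0.1298, 0.018], [0.4102, 0.2222, 0.018]] [np.float64(0.0919), np.float64(0.1498), np.float64(0.0925), np.float64(0.1493)]
bed near edge scene [[0.5632 0.1389 0.018 ]
 [0.56   0.2184 0.018 ]]
b1 [ 0.5061 -0.1368  0.0369] 0.0014
b2 [ 0.5145 -0.1931  0.0366] 0.003
t1 [ 0.4446 -0.1456  0.1255] 0.001
t2 [ 0.453  -0.2041  0.1259] 0.002
w 0.05690426073230426 0.05912552475872535 h 0.10828190762085967 0.10901956682600822
rack [[ 0.537  -0.1067  0.005 ]
 [ 0.4264 -0.1235  0.005 ]
 [ 0.5616 -0.3066  0.005 ]] 0.11187999794675227
jaw top [0.4746 0.1433 0.0735]
jaw top [0.4731 0.1955 0.0735]
jaw top [0.4847 0.1466 0.0735]
jaw top [0.4833 0.2023 0.0735]
jaw scene [0.4781 0.1485 0.0735]
jaw scene [0.4786 0.2052 0.0735]
wall top [[0.5026, 0.2118, 0.042], [0.5023, 0.1413, 0.042], [0.4899, 0.1414, 0.042], [0.4902, 0.2117, 0.042]]
glue [0.669 0.006 0.   ] tape [0.449 0.007 0.05 ]
```

{"method": "apply_moves", "body": {
  "delta_pos": [
    [0.7, -0.55, 0.05],
    [0.7, -0.55, 0.05],
    [0.7, -0.55, 0.05],
    [0.7, -0.55, 0.05],
    [0.7, -0.55, 0.05],
    [0.7, -0.55, 0.05],
    [0.7, -0.55, 0.05],
    [0.7, -0.55, 0.05]
  ],
  "dr": [
    [0, 0, -1],
    [0, 0, -1],
    [0, 0, -1],
    [0, 0, -1],
    [0, 0, -1],
    [0, 0, -1],
    [0, 0, -1],
    [0, 0, -1]
  ],
  "jaw": [0.5, 0.5, 0.5, 0.5, 0.5, 0.5, 0.5, 0.5],
  "force": 20
}}

```text
time: 0.77
tool_pos: [0.3829, 0.3038, 0.2454]
tool_rot: [-3.141, -0.0, 2.411]
contact_force: [-0.0, 0.7, 0.1]
opening: 0.047
grip_force: 0.0
```

{"method": "apply_moves", "body": {
  "delta_pos": [
    [0.05, -0.75, 0],
    [0.05, -0.75, 0],
    [0.05, -0.75, 0],
    [0.05, -0.75, 0],
    [0.05, -0.75, 0],
    [0.05, -0.75, 0],
    [0.05, -0.75, 0],
    [0.05, -0.75, 0]
  ],
  "dr": [
    [0, 0, -1],
    [0, 0, -1],
    [0, 0, -1],
    [0, 0, -1],
    [0, 0, -1],
    [0, 0, -1],
    [0, 0, -1],
    [0, 0, -1]
  ],
  "jaw": [0.5, 0.5, 0.5, 0.5, 0.5, 0.5, 0.5, 0.5]
}}

```text
time: 1.43
tool_pos: [0.4018, 0.0006, 0.2453]
tool_rot: [-3.141, 0.002, 1.906]
contact_force: [-0.6, 0.0, 0.5]
opening: 0.0459
grip_force: 0.0
```

```bash
cat >> h.py <<'E'
yawp,lean=.147,.60
pR=lambda l,y: Ro.from_euler('z',y)*Ro.from_euler('y',-l)   # plate axes in world
def toolR(P): # tool z=-pz, tool y=px
    m=P.as_matrix(); return Ro.from_matrix(np.c_[-m[:,1]*-1,m[:,0],-m[:,2]])
def need(pos,Rt):
    s=telemetry.observe(); r=Rt*Ro.from_euler('xyz',s['tool_rot']).inv()
    print('t',round(s['time'],2),'pos',s['tool_pos'].round(4),'rot',s['tool_rot'].round(3),'F',s['contact_force'].round(2),'q',s['qpos'].round(2),'open',round(s['opening'],4),'grip',round(s['grip_force'],1))
    print('delta/.4',((pos-s['tool_pos'])/.4).round(4),'dr/.5',(r.as_rotvec()/.5).round(3))
E
python3 - <<'E'
from h import *
P=pR(.6,.147); R=toolR(P); print(np.linalg.det(R.as_matrix()).round(2))
o=np.array([.507,-.1655,.0348]); z=P.as_matrix()[:,2]
need(o+z*.15,R); need(o+z*.07,R)
E
```

```text
1.0
t 1.43 pos [0.4018 0.0006 0.2453] rot [-3.141e+00  2.000e-03  1.906e+00] F [-0.6   0.05  0.55] q [-0.19  0.1   1.79 -0.    1.25 -0.52] open 0.0459 grip 0.0
delta/.4 [ 0.0535 -0.4463 -0.2168] dr/.5 [ 0.291 -1.167 -0.364]
t 1.43 pos [0.4018 0.0006 0.2453] rot [-3.141e+00  2.000e-03  1.906e+00] F [-0.6   0.05  0.55] q [-0.19  0.1   1.79 -0.    1.25 -0.52] open 0.0459 grip 0.0
delta/.4 [ 0.1652 -0.4298 -0.3819] dr/.5 [ 0.291 -1.167 -0.364]
```

{"method": "apply_moves", "body": {
  "delta_pos": [
    [0.05, -0.446, 0],
    [0.05, -0.446, 0],
    [0.05, -0.446, 0],
    [0.05, -0.446, 0],
    [0.05, -0.446, -0.1],
    [0.05, -0.446, -0.1],
    [0.05, -0.446, -0.1],
    [0.05, -0.446, -0.1]
  ],
  "dr": [
    [0.24, -1, -0.31],
    [0.24, -1, -0.31],
    [0.24, -1, -0.31],
    [0.24, -1, -0.31],
    [0.24, -1, -0.31],
    [0.24, -1, -0.31],
    [0.24, -1, -0.31],
    [0.24, -1, -0.31]
  ],
  "jaw": [0.5, 0.5, 0.5, 0.5, 0.5, 0.5, 0.5, 0.5]
}}

```text
time: 2.1
tool_pos: [0.4213, -0.1727, 0.2049]
tool_rot: [2.629, 0.009, 1.748]
contact_force: [0.6, -0.1, 0.4]
opening: 0.0458
grip_force: 0.0
```

```bash
python3 - <<'E'
from h import *
P=pR(.6,.147); R=toolR(P)
o=np.array([.507,-.1655,.0348]); z=P.as_matrix()[:,2]
need(o+z*.15,R)
s=telemetry.observe(); im=eyes.read_camera('wrist'); cv2.imwrite('pics/w1.png',im[:,:,::-1])
c=cam('wrist',s); M=P.as_matrix()
for a in [(4,-30,110),(4,30,110),(4,-30,0),(4,30,0),(-4,30,110)]: print(a,proj(c,o+M@np.array(a)/1e3).round(1))
E
```

```text
t 2.1 pos [ 0.4213 -0.1727  0.2049] rot [2.629 0.009 1.748] F [ 0.63 -0.09  0.44] q [-0.87  0.06  2.09  0.62  0.81 -1.44] open 0.0458 grip 0.0
delta/.4 [ 0.0047 -0.013  -0.1157] dr/.5 [ 0.047 -0.17  -0.059]
(4, -30, 110) [289.3 302.2]
(4, 30, 110) [290.5 222.7]
(4, -30, 0) [305.1 257.4]
(4, 30, 0) [306.7 199.7]
(-4, 30, 110) [279.  222.1]
```

View pics/w1.png

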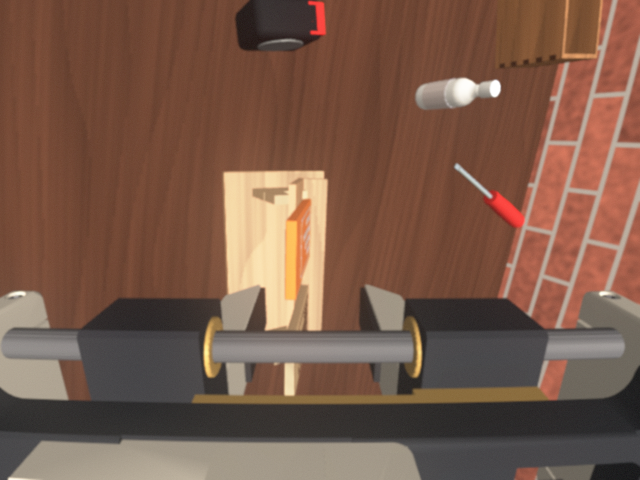

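The wrist view shows the plate's end face at about x 286–298, y 218–298, and the ply plate is below it at y>300. I'll measure it exactly.

```bash
python3 - <<'E'
from h import *
im=cv2.imread('pics/w1.png'); H=cv2.cvtColor(im,cv2.COLOR_BGR2HSV)
for r in (225,240,255,270,285,293): print(r,[tuple(H[r,x].tolist()) for x in range(282,316,2)])
m=cv2.inRange(H,(8,170,150),(22,255,255)); m[:190]=0;m[310:]=0;m[:,:270]=0;m[:,330:]=0
print(cv2.approxPolyDP(big(m),3,True)[:,0].tolist())
E
```

```text
225 [(19, 81, 245), (18, 88, 246), (16, 147, 251), (18, 163, 254), (19, 162, 254), (19, 161, 254), (19, 162, 254), (16, 171, 251), (11, 179, 225), (11, 157, 229), (11, 148, 228), (11, 174, 226), (11, 150, 226), (10, 119, 220), (14, 95, 237), (18, 84, 244), (16, 88, 238)]
240 [(18, 81, 246), (17, 92, 241), (15, 155, 251), (19, 161, 254), (19, 160, 254), (19, 161, 254), (19, 163, 254), (15, 170, 251), (11, 179, 226), (11, 149, 228), (11, 143, 227), (10, 119, 220), (11, 96, 209), (11, 90, 221), (15, 100, 242), (18, 83, 244), (17, 89, 238)]
255 [(19, 81, 247), (16, 96, 242), (16, 160, 252), (19, 161, 254), (19, 159, 254), (19, 162, 254), (19, 162, 254), (14, 175, 246), (11, 178, 226), (11, 148, 228), (11, 160, 226), (11, 178, 226), (11, 161, 224), (12, 130, 224), (17, 92, 243), (19, 84, 245), (17, 89, 239)]
270 [(19, 81, 247), (16, 102, 243), (17, 157, 253), (19, 161, 254), (19, 161, 254), (19, 160, 254), (19, 164, 254), (13, 177, 238), (11, 176, 225), (12, 151, 229), (11, 140, 222), (13, 115, 232), (18, 86, 244), (18, 85, 244), (18, 83, 246), (18, 85, 244), (17, 86, 240)]
285 [(19, 80, 247), (16, 101, 244), (17, 162, 253), (18, 163, 254), (19, 162, 254), (19, 163, 254), (18, 162, 254), (12, 176, 238), (11, 174, 224), (12, 135, 197), (14, 104, 189), (15, 103, 195), (14, 103, 203), (15, 96, 228), (19, 83, 246), (18, 83, 244), (17, 88, 240)]
293 [(19, 80, 247), (16, 103, 245), (17, 161, 253), (18, 165, 254), (19, 162, 254), (19, 162, 254), (18, 164, 254), (12, 171, 234), (13, 124, 183), (15, 104, 166), (15, 107, 170), (14, 108, 173), (15, 107, 186), (15, 101, 223), (19, 82, 245), (18, 83, 243), (17, 86, 240)]
[[308, 200], [288, 220], [296, 222], [295, 294], [298, 267], [305, 258], [304, 250], [298, 248], [299, 232], [305, 228], [299, 219]]
```

{"method": "apply_moves", "body": {
  "delta_pos": [
    [0.005, -0.013, -0.06],
    [0.005, -0.013, -0.116],
    [0.005, -0.013, -0.116],
    [0.005, -0.013, -0.116],
    [0.005, -0.013, -0.116]
  ],
  "dr": [
    [0.047, -0.17, -0.059],
    [0.047, -0.17, -0.059],
    [0.047, -0.17, -0.059],
    [0.047, -0.17, -0.059],
    [0.047, -0.17, -0.059]
  ],
  "jaw": [0.5, 0.5, 0.5, 0.5, 0.5]
}}

```text
time: 2.57
tool_pos: [0.4249, -0.1779, 0.1607]
tool_rot: [2.539, 0.004, 1.721]
contact_force: [0.7, -1.3, 0.9]
opening: 0.0457
grip_force: 0.0
```

```bash
python3 - <<'E'
from h import *
P=pR(.6,.147); R=toolR(P)
o=np.array([.507,-.1655,.0348]); M=P.as_matrix(); z=M[:,2]
need(o+z*.15,R)
s=telemetry.observe(); im=eyes.read_camera('wrist'); cv2.imwrite('pics/w2.png',im[:,:,::-1])
c=cam('wrist',s)
for a in [(4,-30,110),(4,30,110),(-4,-30,110),(-4,30,110)]: print(a,proj(c,o+M@np.array(a)/1e3).round(1))
H=hsv(im); m=cv2.inRange(H,(14,145,245),(20,190,255)); m[:150]=0;m[350:]=0;m[:,:240]=0;m[:,360:]=0
k=big(m); print(cv2.contourArea(k),cv2.minAreaRect(k),cv2.boundingRect(k))
e=cv2.minAreaRect(k)[0]
# ray with plane of top end (normal z through o+.11z)
C,v=ray(c,e); q=C+v*((o+.11*z-C)@z)/(v@z); print('top centre wrist',q.round(4),'in plate frame',((q-o)@M).round(4))
print('in tool', Ro.from_euler('xyz',s['tool_rot']).as_matrix().T@(q-s['tool_pos']))
E
```

```text
t 2.57 pos [ 0.4249 -0.1779  0.1607] rot [2.539 0.004 1.721] F [ 0.71 -1.31  0.95] q [-0.93  0.15  2.21  0.9   0.69 -1.77] open 0.0457 grip 0.0
delta/.4 [-0.0042 -0.0001 -0.0053] dr/.5 [ 0.007  0.005 -0.006]
(4, -30, 110) [311.6 321.1]
(4, 30, 110) [312.1 227.9]
(-4, -30, 110) [298.9 321.1]
(-4, 30, 110) [298.3 227.9]
950.0 ((312.0, 271.5), (91.0, 12.0), 90.0) (306, 226, 13, 92)
top centre wrist [ 0.4484 -0.171   0.1279] in plate frame [0.0041 0.0032 0.11  ]
in tool [0.00343946 0.00141443 0.04079105]
```

```bash
python3 - <<'E'
from h import *
P=pR(.6,.147); R=toolR(P); M=P.as_matrix()
o=np.array([.507,-.1655,.0348])+M@[.0042,.0028,0]
need(o+M[:,2]*.07,R)
E
```

```text
t 2.62 pos [ 0.425  -0.1782  0.1609] rot [2.539 0.005 1.721] F [ 0.24 -0.1   0.29] q [-0.93  0.15  2.21  0.9   0.69 -1.77] open 0.0459 grip 0.0
delta/.4 [ 0.1148  0.0255 -0.165 ] dr/.5 [ 0.01   0.007 -0.006]
```

{"method": "apply_moves", "body": {
  "delta_pos": [
    [0.023, 0.005, -0.033],
    [0.046, 0.01, -0.066],
    [0.069, 0.015, -0.099],
    [0.092, 0.02, -0.132],
    [0.115, 0.0255, -0.165],
    [0.115, 0.0255, -0.165],
    [0.115, 0.0255, -0.165]
  ],
  "dr": [
    [0, 0, 0],
    [0, 0, 0],
    [0, 0, 0],
    [0, 0, 0],
    [0, 0, 0],
    [0, 0, 0],
    [0, 0, 0]
  ],
  "jaw": [0.5, 0.5, 0.5, 0.5, 0.5, 0.5, 0.5]
}}

```text
time: 3.2
tool_pos: [0.4707, -0.1675, 0.094]
tool_rot: [2.539, 0.003, 1.721]
contact_force: [-0.3, 0.1, -0.7]
opening: 0.0458
grip_force: 0.0
```

```bash
python3 - <<'E'
from h import *
s=telemetry.observe(); print(s['tool_pos'].round(4),s['contact_force'].round(2))
im=eyes.read_camera('wrist'); sc=eyes.read_camera('scene')
a=np.hstack([im[150:450,160:480],cv2.resize(sc[110:260,180:380],(400,300),interpolation=cv2.INTER_CUBIC)])
cv2.imwrite('pics/w3.png',a[:,:,::-1])
E
```

```text
[ 0.4707 -0.1675  0.094 ] [-0.31  0.13 -0.68]
```

View pics/w3.png

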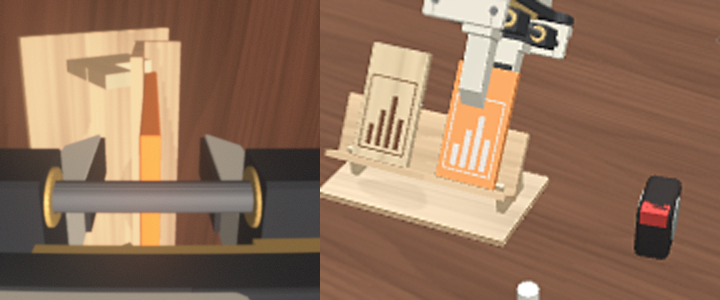

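The plate sits between the fingers: plate mid at crop x≈150, finger mid ≈153. It's centred on the plate's width too, so I'll close.

{"method": "apply_moves", "body": {
  "delta_pos": [
    [0, 0, 0],
    [0, 0, 0],
    [0, 0, 0],
    [0, 0, 0],
    [0, 0, 0],
    [0, 0, 0]
  ],
  "dr": [
    [0, 0, 0],
    [0, 0, 0],
    [0, 0, 0],
    [0, 0, 0],
    [0, 0, 0],
    [0, 0, 0]
  ],
  "jaw": [0.25, 0, 0, 0, 0, 0],
  "force": 25
}}

```text
time: 3.8
tool_pos: [0.4697, -0.168, 0.0931]
tool_rot: [2.54, 0.003, 1.719]
contact_force: [0.6, 0.7, 0.5]
opening: 0.0106
grip_force: 0.0
```

{"method": "apply_moves", "body": {
  "delta_pos": [
    [0, 0, 0],
    [0, 0, 0],
    [0, 0, 0],
    [0, 0, 0]
  ],
  "dr": [
    [0, 0, 0],
    [0, 0, 0],
    [0, 0, 0],
    [0, 0, 0]
  ],
  "jaw": [0, 0, 0, 0]
}}

```text
time: 4.13
tool_pos: [0.47, -0.168, 0.0932]
tool_rot: [2.54, 0.003, 1.719]
contact_force: [0.2, 0.1, 2.3]
opening: 0.0079
grip_force: 25.0
```

{"method": "apply_moves", "body": {
  "delta_pos": [
    [-0.025, -0.004, 0.037],
    [-0.06, -0.009, 0.089],
    [-0.11, -0.016, 0.163],
    [-0.168, -0.025, 0.248],
    [-0.168, -0.025, 0.35],
    [-0.168, -0.025, 0.45],
    [-0.168, -0.025, 0.5],
    [-0.168, -0.025, 0.5]
  ],
  "dr": [
    [0, 0, 0],
    [0, 0, 0],
    [0, 0, 0],
    [0, 0, 0],
    [0, 0, 0],
    [0, 0, 0],
    [0, 0, 0],
    [0, 0, 0]
  ],
  "jaw": [0, 0, 0, 0, 0, 0, 0, 0]
}}

```text
time: 4.8
tool_pos: [0.4035, -0.1796, 0.2977]
tool_rot: [2.536, 0.012, 1.718]
contact_force: [0.5, -1.4, 0.0]
opening: 0.0075
grip_force: 25.0
```

```bash
python3 - <<'E'
from h import *
R=toolR(pR(0,.01)); need(np.array([.515,.177,.20]),R)
E
```

```text
t 4.8 pos [ 0.4035 -0.1796  0.2977] rot [2.536 0.012 1.718] F [ 0.5  -1.37  0.02] q [-0.99 -0.1   2.    0.63  1.05 -1.41] open 0.0075 grip 25.0
delta/.4 [ 0.2788  0.8914 -0.2442] dr/.5 [-0.073  1.21  -0.273]
```

{"method": "apply_moves", "body": {
  "delta_pos": [
    [0.1, 0.1, 0],
    [0.15, 0.2, 0],
    [0.2, 0.3, 0],
    [0.2, 0.4, 0],
    [0.25, 0.5, 0],
    [0.25, 0.6, 0],
    [0.28, 0.68, 0],
    [0.28, 0.7, 0]
  ],
  "dr": [
    [-0.01, 0.2, -0.04],
    [-0.02, 0.35, -0.08],
    [-0.03, 0.5, -0.11],
    [-0.04, 0.65, -0.15],
    [-0.05, 0.8, -0.18],
    [-0.06, 0.95, -0.2],
    [-0.06, 0.98, -0.22],
    [-0.06, 0.98, -0.22]
  ],
  "jaw": [0, 0, 0, 0, 0, 0, 0, 0]
}}

```text
time: 5.47
tool_pos: [0.5005, 0.0524, 0.2904]
tool_rot: [3.035, -0.012, 1.605]
contact_force: [0.6, 0.3, -0.4]
opening: 0.0079
grip_force: 25.0
```

```bash
python3 - <<'E'
from h import *
R=toolR(pR(0,.01)); need(np.array([.515,.177,.15]),R)
E
```

```text
t 5.47 pos [0.5005 0.0524 0.2904] rot [ 3.035 -0.012  1.605] F [ 0.59  0.31 -0.39] q [-0.06  0.19  1.55  0.02  1.29 -0.1 ] open 0.0079 grip 25.0
delta/.4 [ 0.0364  0.3116 -0.3509] dr/.5 [-0.028  0.213 -0.048]
```

{"method": "apply_moves", "body": {
  "delta_pos": [
    [0.01, 0.1, 0],
    [0.02, 0.2, -0.05],
    [0.036, 0.3, -0.1],
    [0.036, 0.312, -0.2],
    [0.036, 0.312, -0.3],
    [0.036, 0.312, -0.35],
    [0.036, 0.312, -0.35],
    [0.036, 0.312, -0.35]
  ],
  "dr": [
    [-0.01, 0.1, -0.02],
    [-0.028, 0.213, -0.048],
    [-0.028, 0.213, -0.048],
    [-0.028, 0.213, -0.048],
    [-0.028, 0.213, -0.048],
    [-0.028, 0.213, -0.048],
    [-0.028, 0.213, -0.048],
    [-0.028, 0.213, -0.048]
  ],
  "jaw": [0, 0, 0, 0, 0, 0, 0, 0]
}}

```text
time: 6.13
tool_pos: [0.513, 0.1745, 0.1508]
tool_rot: [-3.141, 0.001, 1.58]
contact_force: [0.4, 0.1, 0.5]
opening: 0.008
grip_force: 25.0
```

```bash
python3 - <<'E'
from h import *
R=toolR(pR(0,.01)); need(np.array([.515,.177,.15]),R)
s=telemetry.observe(); w=eyes.read_camera('wrist'); sc=eyes.read_camera('scene'); cv2.imwrite('pics/s4.png',sc[:,:,::-1]); cv2.imwrite('pics/w4.png',w[:,:,::-1]);np.save('st4.npy',s,allow_pickle=True)
a=np.hstack([cv2.resize(w,(400,300)),cv2.resize(sc[150:300,350:550],(400,300),interpolation=cv2.INTER_CUBIC)])
cv2.imwrite('pics/v4.png',a[:,:,::-1])
E
```

```text
t 6.13 pos [0.513  0.1745 0.1508] rot [-3.141e+00  1.000e-03  1.580e+00] F [0.41 0.06 0.5 ] q [ 0.19  0.44  1.59 -0.    1.11  0.18] open 0.008 grip 25.0
delta/.4 [ 0.005   0.0062 -0.002 ] dr/.5 [ 0.001 -0.001  0.001]
```

View pics/v4.png

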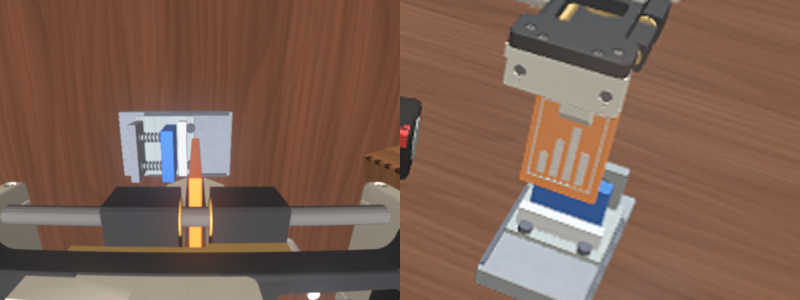

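The plate hangs upright just +x of the wall. In the scene crop its lower corners are near (521,180) and (600,203), and the wrist crop shows the white wall at x 177–187 and the blue jaw at 162–176.

```bash
python3 - <<'E'
from h import *
s=np.load('st4.npy',allow_pickle=True).item(); cw=cam('wrist',s); cs=cam('scene')
for q in [(410.5,240),(450,251.5)]:
    C,v=ray(cs,q); print('plate low corner',(C+v*(.517-C[0])/v[0]).round(4))
im=cv2.imread('pics/w4.png'); H=cv2.cvtColor(im,cv2.COLOR_BGR2HSV)
m=cv2.inRange(H,(100,120,80),(125,255,255)); m[:160]=0;m[310:]=0;m[:,:180]=0;m[:,380:]=0
k=big(m); p=cv2.approxPolyDP(k,2,True)[:,0]; print('jaw',p.tolist(),[onz(cw,q,.0735).round(4).tolist() for q in p])
m=cv2.inRange(H,(0,0,225),(180,25,255)); m[:160]=0;m[310:]=0;m[:,:180]=0;m[:,380:]=0
k=big(m); p=cv2.approxPolyDP(k,2,True)[:,0]; print('wall',p.tolist(),[onz(cw,q,.042).round(4).tolist() for q in p])
print([im[215,x].tolist() for x in range(252,330,3)])
b=[onz(cw,(x*1.6,y*1.6),.018).round(4).tolist() for x,y in [(120,112),(231,112),(231,176)]]; print('bed',b)
E
```

```text
plate low corner [0.517  0.1437 0.0804]
plate low corner [0.517  0.2061 0.0852]
jaw [[266, 201], [256, 212], [260, 289], [277, 290], [279, 201]] [[0.4825, 0.2142, 0.0735], [0.4755, 0.2066, 0.0735], [0.4764, 0.1502, 0.0735], [0.4888, 0.1495, 0.0735], [0.4912, 0.2143, 0.0735]]
wall [[278, 196], [284, 199], [286, 278], [298, 280], [297, 197]] [[0.4876, 0.213, 0.042], [0.4921, 0.2108, 0.042], [0.493, 0.1465, 0.042], [0.5028, 0.1449, 0.042], [0.502, 0.2124, 0.042]]
[[164, 160, 154], [136, 109, 100], [250, 164, 102], [249, 166, 101], [250, 167, 102], [250, 167, 103], [250, 168, 104], [250, 168, 104], [213, 125, 83], [110, 79, 68], [167, 153, 142], [242, 236, 232], [252, 247, 244], [251, 246, 244], [252, 247, 245], [233, 226, 225], [218, 210, 200], [221, 215, 202], [223, 218, 206], [216, 208, 199], [190, 174, 167], [201, 185, 176], [199, 183, 175], [201, 185, 178], [202, 186, 179], [198, 181, 174]]
bed [[0.4148, 0.2228, 0.018], [0.5604, 0.2241, 0.018], [0.5654, 0.1344, 0.018]]
```

{"method": "apply_moves", "body": {
  "delta_pos": [
    [0, 0.006, -0.04],
    [0, 0.006, -0.077],
    [0, 0.006, -0.077],
    [-0.02, 0.006, -0.077],
    [-0.04, 0.006, -0.077],
    [-0.04, 0.006, -0.077],
    [-0.04, 0.006, -0.077],
    [-0.04, 0.006, -0.077]
  ],
  "dr": [
    [0, 0, 0],
    [0, 0, 0],
    [0, 0, 0],
    [0, 0, 0],
    [0, 0, 0],
    [0, 0, 0],
    [0, 0, 0],
    [0, 0, 0]
  ],
  "jaw": [0, 0, 0, 0, 0, 0, 0, 0]
}}

```text
time: 6.9
tool_pos: [0.4985, 0.1771, 0.1227]
tool_rot: [3.136, -0.0, 1.58]
contact_force: [0.9, -0.4, -0.4]
opening: 0.0077
grip_force: 25.0
```

{"method": "apply_moves", "body": {
  "delta_pos": [
    [-0.004, 0, 0],
    [-0.004, 0, 0],
    [-0.004, 0, 0],
    [-0.004, 0, 0]
  ],
  "dr": [
    [0, 0, 0],
    [0, 0, 0],
    [0, 0, 0],
    [0, 0, 0]
  ],
  "jaw": [0, 0, 0, 0]
}}

```text
time: 7.23
tool_pos: [0.4965, 0.177, 0.1217]
tool_rot: [3.138, -0.0, 1.58]
contact_force: [0.8, -0.5, -0.4]
opening: 0.0078
grip_force: 25.0
```

{"method": "apply_moves", "body": {
  "delta_pos": [
    [-0.004, 0, 0],
    [-0.004, 0, 0],
    [-0.004, 0, 0],
    [-0.004, 0, 0]
  ],
  "dr": [
    [0, 0, 0],
    [0, 0, 0],
    [0, 0, 0],
    [0, 0, 0]
  ],
  "jaw": [0, 0, 0, 0]
}}

```text
time: 7.57
tool_pos: [0.4949, 0.177, 0.1217]
tool_rot: [3.138, -0.0, 1.58]
contact_force: [-0.1, 0.6, -0.4]
opening: 0.008
grip_force: 25.0
```

{"method": "apply_moves", "body": {
  "delta_pos": [
    [-0.004, 0, 0],
    [-0.004, 0, 0],
    [-0.004, 0, 0],
    [-0.004, 0, 0]
  ],
  "dr": [
    [0, 0, 0],
    [0, 0, 0],
    [0, 0, 0],
    [0, 0, 0]
  ],
  "jaw": [0, 0, 0, 0]
}}

```text
time: 7.9
tool_pos: [0.4933, 0.177, 0.1217]
tool_rot: [3.137, -0.0, 1.58]
contact_force: [-0.3, -0.7, -0.4]
opening: 0.0077
grip_force: 25.0
```

{"method": "apply_moves", "body": {
  "delta_pos": [
    [-0.004, 0, 0],
    [-0.004, 0, 0],
    [-0.004, 0, 0],
    [-0.004, 0, 0]
  ],
  "dr": [
    [0, 0, 0],
    [0, 0, 0],
    [0, 0, 0],
    [0, 0, 0]
  ],
  "jaw": [0, 0, 0, 0]
}}

```text
time: 8.23
tool_pos: [0.4921, 0.177, 0.1218]
tool_rot: [3.136, -0.0, 1.58]
contact_force: [1.7, -0.6, -1.8]
opening: 0.0077
grip_force: 25.0
```

{"method": "apply_moves", "body": {
  "delta_pos": [
    [-0.004, 0, 0],
    [-0.004, 0, 0],
    [-0.004, 0, 0],
    [-0.004, 0, 0]
  ],
  "dr": [
    [0, 0, 0],
    [0, 0, 0],
    [0, 0, 0],
    [0, 0, 0]
  ],
  "jaw": [0, 0, 0, 0]
}}

```text
time: 8.57
tool_pos: [0.4902, 0.177, 0.1218]
tool_rot: [3.137, -0.0, 1.58]
contact_force: [2.4, -0.1, -1.1]
opening: 0.0079
grip_force: 25.0
```

{"method": "apply_moves", "body": {
  "delta_pos": [
    [-0.004, 0, 0],
    [-0.004, 0, 0],
    [-0.004, 0, 0],
    [-0.004, 0, 0]
  ],
  "dr": [
    [0, 0, 0],
    [0, 0, 0],
    [0, 0, 0],
    [0, 0, 0]
  ],
  "jaw": [0, 0, 0, 0]
}}

```text
time: 8.9
tool_pos: [0.4886, 0.177, 0.1218]
tool_rot: [3.137, -0.0, 1.58]
contact_force: [3.4, -0.4, 0.9]
opening: 0.008
grip_force: 25.0
```

{"method": "apply_moves", "body": {
  "delta_pos": [
    [-0.003, 0, 0],
    [-0.0065, 0, 0],
    [-0.0065, 0, 0],
    [-0.0065, 0, 0],
    [-0.0065, 0, 0]
  ],
  "dr": [
    [0, 0, 0],
    [0, 0, 0],
    [0, 0, 0],
    [0, 0, 0],
    [0, 0, 0]
  ],
  "jaw": [0, 0, 0, 0, 0]
}}

```text
time: 9.32
tool_pos: [0.4859, 0.1769, 0.1218]
tool_rot: [3.137, -0.0, 1.58]
contact_force: [3.2, -0.7, 1.1]
opening: 0.0081
grip_force: 25.0
```

```bash
python3 - <<'E'
from h import *
s=telemetry.observe(); F=[]
w=eyes.read_camera('wrist'); sc=eyes.read_camera('scene'); s2=telemetry.observe(); t=eyes.read_camera('top'); s3=telemetry.observe()
for q in (s,s2,s3): print(q['tool_pos'].round(4),q['contact_force'].round(2),q['torque'].round(3))
cv2.imwrite('pics/w5full.png',w[:,:,::-1])
a=np.hstack([cv2.resize(w[170:320,210:380],(400,353),interpolation=cv2.INTER_CUBIC),cv2.resize(sc[190:310,380:516],(400,353),interpolation=cv2.INTER_CUBIC)])
cv2.imwrite('pics/v5.png',a[:,:,::-1])
E
```

```text
[0.4859 0.1769 0.1218] [ 3.22 -0.7   1.07] [-0.238 -0.576  0.018]
[0.486  0.177  0.1218] [ 3.15 -1.18  0.53] [-0.205 -0.602  0.026]
[0.486  0.1769 0.1218] [ 2.7  -0.65  1.66] [-0.264 -0.546  0.043]
```

View pics/v5.png

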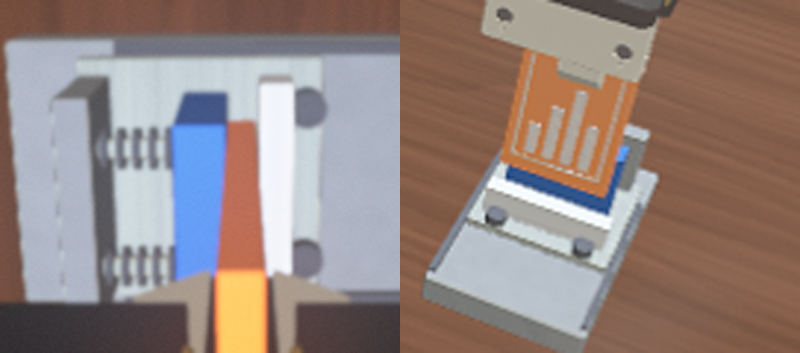

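The wrist crop shows the plate pressing the blue jaw back, its lower +x edge at crop x≈256 against the wall at ≈260. That's about 1.3 mm of clearance.

```bash
python3 - <<'E'
from h import *
s=telemetry.observe(); c=cam('wrist',s)
k=400/170
print('plate +y bottom',onz(c,(242/k+210,122/k+170),.0515).round(4),'jaw +y top',onz(c,(200/k+210,125/k+170),.0735).round(4),'wall +y',onz(c,(275/k+210,81/k+170),.042).round(4))
print('plate +x edge',onz(c,(256/k+210,123/k+170),.0515).round(4),'wall inner',onz(c,(260.5/k+210,81/k+170),.042).round(4))
E
```

```text
plate +y bottom [0.4875 0.2042 0.0515] jaw +y top [0.4766 0.2082 0.0735] wall +y [0.497  0.2143 0.042 ]
plate +x edge [0.4914 0.204  0.0515] wall inner [0.4928 0.2143 0.042 ]
```

{"method": "apply_moves", "body": {
  "delta_pos": [
    [0, 0.005, 0],
    [0, 0.01, 0],
    [0, 0.01, -0.01],
    [0, 0.01, -0.02],
    [0, 0.01, -0.03],
    [0, 0.01, -0.03],
    [0, 0.01, -0.03]
  ],
  "dr": [
    [0, 0, 0],
    [0, 0, 0],
    [0, 0, 0],
    [0, 0, 0],
    [0, 0, 0],
    [0, 0, 0],
    [0, 0, 0]
  ],
  "jaw": [0, 0, 0, 0, 0, 0, 0]
}}

```text
time: 10.05
tool_pos: [0.4853, 0.181, 0.109]
tool_rot: [3.139, -0.0, 1.58]
contact_force: [2.4, 1.3, -2.3]
opening: 0.008
grip_force: 25.0
```

{"method": "apply_moves", "body": {
  "delta_pos": [
    [0, 0, -0.006],
    [0, 0, -0.012],
    [0, 0, -0.018],
    [0, 0, -0.024],
    [0, 0, -0.024],
    [0, 0, -0.024]
  ],
  "dr": [
    [0, 0, 0],
    [0, 0, 0],
    [0, 0, 0],
    [0, 0, 0],
    [0, 0, 0],
    [0, 0, 0]
  ],
  "jaw": [0, 0, 0, 0, 0, 0]
}}

```text
time: 10.55
tool_pos: [0.4856, 0.1809, 0.0997]
tool_rot: [3.138, 0.0, 1.58]
contact_force: [2.5, -0.1, -1.9]
opening: 0.0079
grip_force: 25.0
```

{"method": "apply_moves", "body": {
  "delta_pos": [
    [0, 0, -0.004],
    [0, 0, -0.004],
    [0, 0, -0.004],
    [0, 0, -0.004]
  ],
  "dr": [
    [0, 0, 0],
    [0, 0, 0],
    [0, 0, 0],
    [0, 0, 0]
  ],
  "jaw": [0, 0, 0, 0]
}}

```text
time: 10.88
tool_pos: [0.4857, 0.1809, 0.0983]
tool_rot: [3.138, -0.0, 1.58]
contact_force: [3.1, -0.1, -1.7]
opening: 0.008
grip_force: 25.0
```

Free, with about 4 mm still to go. I'll step down 1 mm at a time.

{"method": "apply_moves", "body": {
  "delta_pos": [
    [0, 0, -0.003],
    [0, 0, -0.003],
    [0, 0, -0.003],
    [0, 0, -0.003]
  ],
  "dr": [
    [0, 0, 0],
    [0, 0, 0],
    [0, 0, 0],
    [0, 0, 0]
  ],
  "jaw": [0, 0, 0, 0]
}}

```text
time: 11.22
tool_pos: [0.4859, 0.181, 0.0973]
tool_rot: [3.137, -0.0, 1.58]
contact_force: [3.1, 0.4, -0.6]
opening: 0.0077
grip_force: 25.0
```

{"method": "apply_moves", "body": {
  "delta_pos": [
    [0, 0, -0.003],
    [0, 0, -0.003],
    [0, 0, -0.003],
    [0, 0, -0.003]
  ],
  "dr": [
    [0, 0, 0],
    [0, 0, 0],
    [0, 0, 0],
    [0, 0, 0]
  ],
  "jaw": [0, 0, 0, 0]
}}

```text
time: 11.55
tool_pos: [0.4859, 0.181, 0.0961]
tool_rot: [3.138, -0.0, 1.58]
contact_force: [3.3, -0.7, -0.1]
opening: 0.0078
grip_force: 25.0
```

{"method": "apply_moves", "body": {
  "delta_pos": [
    [0, 0, -0.0025],
    [0, 0, -0.0025],
    [0, 0, -0.0025],
    [0, 0, -0.0025]
  ],
  "dr": [
    [0, 0, 0],
    [0, 0, 0],
    [0, 0, 0],
    [0, 0, 0]
  ],
  "jaw": [0, 0, 0, 0]
}}

```text
time: 11.88
tool_pos: [0.4858, 0.181, 0.095]
tool_rot: [3.138, -0.0, 1.58]
contact_force: [3.3, 0.1, 0.4]
opening: 0.0076
grip_force: 25.0
```

{"method": "apply_moves", "body": {
  "delta_pos": [
    [0, 0, -0.0025],
    [0, 0, -0.0025],
    [0, 0, -0.0025],
    [0, 0, -0.0025]
  ],
  "dr": [
    [0, 0, 0],
    [0, 0, 0],
    [0, 0, 0],
    [0, 0, 0]
  ],
  "jaw": [0, 0, 0, 0]
}}

```text
time: 12.22
tool_pos: [0.486, 0.181, 0.0946]
tool_rot: [3.137, -0.0, 1.58]
contact_force: [2.0, -0.6, 5.2]
opening: 0.0078
grip_force: 25.0
```

{"method": "apply_moves", "body": {
  "delta_pos": [
    [0, 0, -0.002],
    [0, 0, -0.002],
    [0, 0, -0.002],
    [0, 0, -0.002]
  ],
  "dr": [
    [0, 0, 0],
    [0, 0, 0],
    [0, 0, 0],
    [0, 0, 0]
  ],
  "jaw": [0, 0, 0, 0]
}}

```text
time: 12.55
tool_pos: [0.486, 0.181, 0.0945]
tool_rot: [3.137, -0.0, 1.58]
contact_force: [0.2, 0.1, 13.0]
opening: 0.0081
grip_force: 25.0
```

{"method": "apply_moves", "body": {
  "delta_pos": [
    [0, 0, 0.003],
    [0.002, 0, 0.003],
    [0.0035, 0, 0.003],
    [0.0035, 0, 0.003],
    [0.0035, 0, 0.003]
  ],
  "dr": [
    [0, 0, 0],
    [0, 0, 0],
    [0, 0, 0],
    [0, 0, 0],
    [0, 0, 0]
  ],
  "jaw": [0, 0, 0, 0, 0]
}}

```text
time: 12.97
tool_pos: [0.487, 0.181, 0.0945]
tool_rot: [3.138, -0.0, 1.58]
contact_force: [0.7, 0.4, 4.7]
opening: 0.0076
grip_force: 25.0
```

```bash
python3 - <<'E'
from h import *
s=telemetry.observe(); w=eyes.read_camera('wrist'); sc=eyes.read_camera('scene'); np.save('st6.npy',s,allow_pickle=True)
a=np.hstack([cv2.resize(w[170:320,210:380],(400,353),interpolation=cv2.INTER_CUBIC),cv2.resize(sc[190:310,380:516],(400,353),interpolation=cv2.INTER_CUBIC)])
cv2.imwrite('pics/v6.png',a[:,:,::-1])
E
```

```text
(no output)
```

View pics/v6.png

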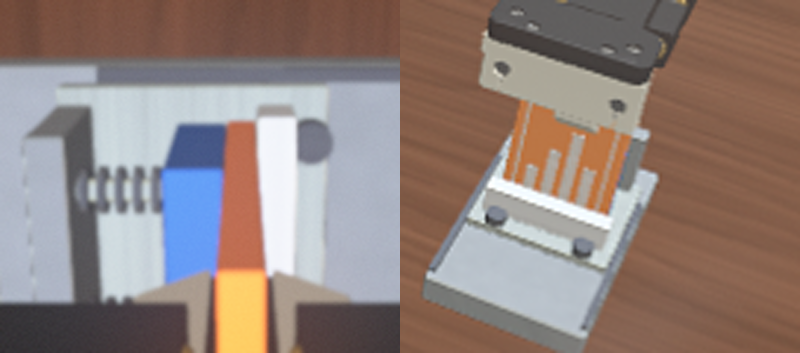

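The plate stands between jaw and wall: its lower +y corner at crop row ≈122 lines up with the jaw's lower corner at ≈125, so it's centred within about 1 mm. Releasing now.

{"method": "apply_moves", "body": {
  "delta_pos": [
    [0, 0, 0],
    [0, 0, 0],
    [0, 0, 0],
    [0, 0, 0],
    [0, 0, 0],
    [0, 0, 0]
  ],
  "dr": [
    [0, 0, 0],
    [0, 0, 0],
    [0, 0, 0],
    [0, 0, 0],
    [0, 0, 0],
    [0, 0, 0]
  ],
  "jaw": [0.15, 0.25, 0.35, 0.35, 0.35, 0.35]
}}

```text
time: 13.57
tool_pos: [0.487, 0.1809, 0.0943]
tool_rot: [3.138, 0.0, 1.58]
contact_force: [-1.2, 0.3, -1.2]
opening: 0.0318
grip_force: 0.0
```

{"method": "apply_moves", "body": {
  "delta_pos": [
    [0, 0, 0.05],
    [0, 0, 0.1],
    [0, 0, 0.15],
    [0, 0, 0.2],
    [0, 0, 0.25],
    [0, 0, 0.25],
    [0, 0, 0.25]
  ],
  "dr": [
    [0, 0, 0],
    [0, 0, 0],
    [0, 0, 0],
    [0, 0, 0],
    [0, 0, 0],
    [0, 0, 0],
    [0, 0, 0]
  ],
  "jaw": [0.35, 0.35, 0.35, 0.35, 0.35, 0.35, 0.35]
}}

```text
time: 14.15
tool_pos: [0.4876, 0.1811, 0.1952]
tool_rot: [3.135, -0.001, 1.58]
contact_force: [0.5, 0.5, -0.7]
opening: 0.0324
grip_force: 0.0
```

```bash
python3 - <<'E'
from h import *
s=telemetry.observe(); w=eyes.read_camera('wrist'); sc=eyes.read_camera('scene'); print(s['tool_pos'],s['contact_force'])
c=cam('wrist',s); np.save('st7.npy',s,allow_pickle=True)
a=np.hstack([cv2.resize(w[150:350,190:410],(400,364),interpolation=cv2.INTER_CUBIC),cv2.resize(sc[190:310,380:516],(400,353),interpolation=cv2.INTER_CUBIC)[:,:] if 0 else cv2.resize(sc[180:310,370:513],(400,364),interpolation=cv2.INTER_CUBIC)])
cv2.imwrite('pics/v7.png',a[:,:,::-1])
H=hsv(w)
m=cv2.inRange(H,(14,130,235),(22,255,255)); m[:100]=0;m[400:]=0;m[:,:200]=0;m[:,430:]=0
k=big(m); r=cv2.minAreaRect(k); print('end face',r,[onz(c,q,.134).round(4).tolist() for q in cv2.boxPoints(r)])
m=cv2.inRange(H,(100,120,80),(125,255,255)); m[:100]=0;m[400:]=0;m[:,:150]=0;m[:,430:]=0
p=cv2.approxPolyDP(big(m),2,True)[:,0]; print('jaw',p.tolist(),[onz(c,q,.0735).round(4).tolist() for q in p])
E
```

```text
[0.48764784 0.18105132 0.19524538] [ 0.48240064  0.51901235 -0.67713992]
end face ((312.0, 266.0), (84.0, 10.0), 90.0) [[0.4854, 0.2089, 0.134], [0.4918, 0.2089, 0.134], [0.4926, 0.15, 0.134], [0.4858, 0.15, 0.134]]
jaw [[294, 201], [290, 208], [290, 271], [292, 277], [303, 277], [305, 208], [303, 201]] [[0.4746, 0.214, 0.0735], [0.4713, 0.2083, 0.0735], [0.4709, 0.1545, 0.0735], [0.4726, 0.1491, 0.0735], [0.4819, 0.1492, 0.0735], [0.4834, 0.2084, 0.0735], [0.4817, 0.214, 0.0735]]
```

View pics/v7.png

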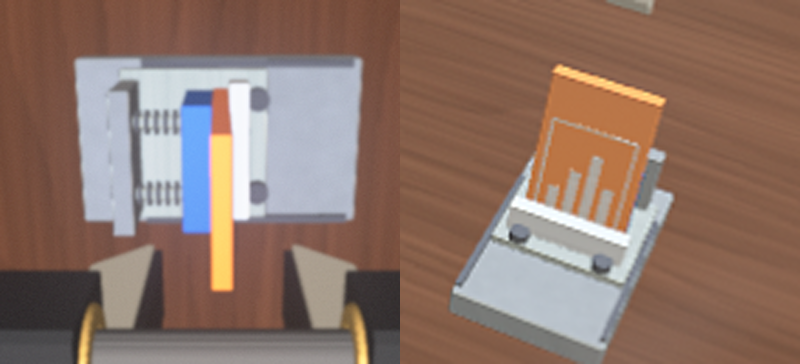

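The plate stands free and upright in the slot. Its top centre is at y ≈ 0.1795 and the jaw's is at ≈ 0.1787, with the jaw pressed against the plate.

```bash
python3 -c "
from cell import job
print(job.hand_in())"
```

```text
the job is handed in; nothing more can be done
None
```

The orange plate stands upright on the slot floor, clamped between jaw and wall, about 1 mm off centre by the wrist camera. The gripper is clear of it and the job is handed in at about 14 s, but the hand-in returned no verdict.

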